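Gauge the free play of the welder's pull-rod coupling

ROBOT

A 6-joint arm with a two-finger parallel gripper is mounted at the origin on the work surface. World frame = base frame: x ahead of the robot, y to its left, z up, the work surface at z = 0. Lengths are in mm, angles in degrees, forces in N, time in s.
With the tool pointing down it reaches from about 300 to 850 mm from the base axis. Payload 4.2 kg.
Tool frame: the origin (TCP) lies at the very end of the fingers, on their centre line; the grasp point (between the pads) lies 19 mm behind it; z points along the fingers, y is the line along which they close (so a half turn about z gives the same grasp; the last joint's range is limited). The gripper opens to 91 mm and grips with 3 to 60 N. Pads are 32 mm wide; open, the fingers measure 118 mm over their backs; the gripper's body (76 mm by 178 mm) begins 60 mm behind the grasp point.
Start: joints at [71.448, 18.312, 89.639, -0, 72.044, -1.146], TCP at [172.013, 548.685, 213.976] pointing down, gripper open.
Joint ranges: [-177.97, 177.97], [-48.28, 115.42], [12.27, 149.76], [-77.06, 257.06], [2.81, 150.46], [-146.56, 146.56]. Speed limits (degrees/s): [147.25, 147.25, 180, 180, 180, 180].

INTERFACE

Orientations are given as [roll, pitch, yaw] about the fixed x, y, z axes, in that order (R = Rz(yaw) Ry(pitch) Rx(roll)).
In Python, from workcell import * gives the robot as it stands.
- The arm moves only by the tool move_arm, never from a script. Its argument "motion" is a list of rows, each a list of 3 entries, a list of its own where there are three numbers: the finger opening in mm, from 0 to 91.2, then the shift along the world's x, y, z in units of 25 mm (1.0 is 25 mm), then the turn, a rotation vector about the world's x, y, z in units of 4 degrees (1.0 is 4 degrees). In form: [[grip, [x, y, z], [ax, ay, az]], ...]. A call has 1 to 20 rows; each row shifts and turns the commanded pose from where the row before left it; what a row does not reach is not made up. A row lasts 1/12 s, in which the tool goes at most 41.7 mm and 7.16 degrees, less where a joint would pass 70% of its speed; a pose out of reach is approached as far as the arm can. A call with a number of a shift or a turn outside -1 to 1 is refused whole. A call with a gripper value outside its range is refused whole. The fingers move at their own pace and stop on an object; "grip_force" is the grip in N (left out, the last holds). Time passes only in rows, so rows that do not move let the fingers close. It gives the time, the measured TCP pose, the force, the opening and the grip force at its end, in the units of the state.
- state(): the state, without advancing time (a new reading comes with each control period).
- grab_frame(name): name is "scene" or "side" or "wrist"; returns the picture (480x640x3 uint8, blue, green, red); there is no depth.
- camera_info(name): a dict with "fx", "fy", "cx", "cy" (pixels), "rvec" (rotation vector, rad) and "tvec" (3), from world to camera coordinates, as OpenCV has them. Camera axes: x right, y down, z forward; pixel columns grow to the right and rows downward; lengths in mm; the calibration is good to about 2 mm. The wrist camera is an equidistant fisheye: a pixel r from the principal point sees the ray r / f radians off the axis. A picture is of the moment at which its call begins: read the wrist's pose just before it. camera_info takes no time and is no camera call; for the wrist camera it gives the pose at the moment of the call.
- job_done(): hands the job in; it is judged then, once.
The state is a dict: "time_s": time; "qpos": joint angles; "qvel": joint speeds; "effort": joint torques, N m; "ee_pos": TCP position; "ee_rot": TCP orientation; "force": force on the tool from outside, world axes, zero at the start; "torque": the same for the moment, N m; "gripper_width": finger opening in mm; "gripper_force": force on a finger pad.
Only numpy, scipy, OpenCV 4.12 (cv2) and the standard library are available. Lean on these libraries where they do the work, as an engineer would, in place of code of your own. Each camera call takes 0.05 s, during which the arm holds its last target. There are 200 camera calls.

TASK

Measure the free play of the welder's pull-rod coupling: slide the rod's handle gently away from the coupling housing until it firmly resists, pause there a moment, then slide it towards the housing until it firmly resists and pause again, never forcing it. Then slide the pointer on the scale to the free travel you found, in millimetres, and leave the handle standing free within its play, pressing on neither end, with everything else undisturbed.

Things in the scene. Friction and masses are not known exactly. Their poses are not given: they have to be found in the camera images.
- unit: the welder's pull-rod unit, fixed to the bench: grey base plate 185 mm (x) by 380 mm (y, from -170 to +210) by 40 mm high; origin at bench height, y along the rod. At x = -40 mm the rod runs along y; at x = 50 mm is the pointer's rail, beside it (x = 66 to 92 mm) the scale strip. Positions and axes in these texts are in this frame, also where the unit is turned.
- handle: pull-rod handle: steel carriage 50 (x) by 44 (y) by 13 mm high with an upright dark post 26 (x) by 16 mm (y), its top 66 mm above the base plate (106 mm above the bench). Origin on the post's axis at the base plate's top (40 mm above the bench). Slides along the unit's y only, drag about 1 N, and stays where left. A 10 mm rod, top 12 mm above the plate, leads from it to +y. Starts within the free play.
- rod_entry (a point): where the rod enters the coupling housing: a grey box 80 (x) by 100 mm (y = 105 to 205 mm), top 99 mm above the bench. Unseen inside, the coupling has free play of 10 to 34 mm, different every time. Beyond each end of the play it resists stiffly, by about 8 N per mm; the play does not include that give. Over 20 N against an end harms it.
- pointer: pointer rider: block 26 (x) by 22 (y) by 12 mm high with an upright steel fin 22 (x) by 10 mm (y), its top 57 mm above the base plate (97 mm above the bench). Origin on the fin's axis at the base plate's top (40 mm above the bench). Slides along the unit's y only, about 1.5 N of friction, stays where left; travel 0 to 55 mm on the scale, starts at 42 to 54.
- pointer_tip (a point): end of the small beak on the rider's +x side, over the scale strip, 52 mm above the bench; it points at the reading
- scale_zero (a point): zero of the scale: the longest mark, at the strip's -y end (x = 72, y = -30 mm; this point 52 mm above the bench). Readings are true mm and grow towards the unit's +y: a mark every 5 mm, longer ones every 10 mm. The reading is how far the pointer tip lies from this point along the unit's y
- electrode_tip: turned brass welding tip, 20 mm diameter, 40 mm tall, standing on the base plate at its -y end; origin under its centre; bystander, leave alone
- collar: dark steel collar, 34 mm outside, 14 mm high, lying on top of the coupling housing; bystander, leave alone
- hammer: hammer 280 mm long lying on the bench; bystander
- punch: round steel punch, 14 mm by 130 mm, lying on the bench; bystander
- flat_bar: flat steel bar 160 x 20 x 8 mm lying on the bench; bystander
- wrench: wrench 170 mm long lying on the bench; bystander

How it is judged (in metres and radians):
On the way, in this order (a step that is already met when the one before it is completed fails the run):
1. the handle is held against the end of the play away from the housing, with more than 2 N (contact force between handle_c0 and stop_out_c0 above 2 N), for 0.2 s.
2. the handle is held against the end of the play towards the housing, with more than 2 N (contact force between handle_c0 and stop_in_c0 above 2 N), for 0.2 s.
At the end, for the whole second after the job is handed in: the pointer's reading equals the coupling's free play to within 3 mm; the handle stands still within the play, pressing on neither end (under 0.3 N); the pointer is at rest (distance between pointer_tip and reading below 0.003 m and contact force between handle_c0 and stop_out_c0 below 0.3 N and contact force between handle_c0 and stop_in_c0 below 0.3 N and linear speed of each of handle, pointer below 0.005 m/s); the robot touches nothing.
It fails at once if the rod is forced against an end of its play with more than 20 N (contact force between handle_c0 and stop_out_c0 above 20 N or contact force between handle_c0 and stop_in_c0 above 20 N).
It fails at once if a bystander is moved by more than 15 mm (distance of any of electrode_tip, collar, hammer, punch, flat_bar, wrench from where it was at the start of the episode above 0.015 m).
It also fails if it takes over 48 s, if anything falls off the work surface, if the arm or the gripper's body presses on something with over 40 N, if the wrist force passes 120 N, or if a joint passes its speed limit or range.

## Working session

There is one attempt and no reset: what is moved stays moved. The work goes in short steps, Python scripts to look and compute and a tool call to move; the robot and the scene stay as the last step left them, time stands still between calls to the robot, and variables do not carry over. Pictures are saved under pics/ and viewed, at most 10 in all, crops included, and the job is handed in when it is done.

Besides the shell and the picture viewer there is one more tool, called after "Request:" as a command line: name --argument value ..., lists and objects as JSON in quotes. move_arm: Moves the arm, as the interface text tells. Shifts and turns lie within -1 to 1; 1 stands for 25 mm of shift or 4 degrees of turn. Its arguments: {"type":"object","properties":{"motion":{"type":"array","items":{"type":"array"}},"grip_force":{"type":"number"}},"required":["motion"]}

```bash
mkdir -p pics; python3 - <<'E'
from workcell import *
import cv2
print(state())
for n in("scene","side"):
    print(n,camera_info(n)); cv2.imwrite(f"pics/{n}0.png",grab_frame(n))
print(camera_info("wrist"));cv2.imwrite("pics/wrist0.png",grab_frame("wrist"))
E
```

```text
{'time_s': 0.0, 'qpos': array([ 7.14477383e+01,  1.83503986e+01,  8.97073669e+01, -1.11182122e-04,
        7.20430138e+01, -1.14396973e+00]), 'qvel': array([-0.08041903,  0.06831284, -0.05134249, -0.13757089, -0.06419402,
        0.04392053]), 'effort': array([-6.54710075e-04, -4.12457263e+01, -2.31964964e+01,  7.26789027e-02,
        4.58249613e-02, -1.39063100e-04]), 'ee_pos': array([171.84635992, 548.1843137 , 213.12622388]), 'ee_rot': array([-1.79899239e+02, -1.90634407e-03,  1.62591741e+02]), 'force': array([-0.74947767,  0.15116362,  0.46583841]), 'torque': array([ 0.01036077, -0.00029139,  0.0468267 ]), 'gripper_force': 0.0, 'gripper_width': 91.26574005642433}
scene {'fx': 579.2328025194538, 'fy': 579.2328025194538, 'cx': 319.46767085402917, 'cy': 230.4325678556768, 'rvec': array([ 0.80350203,  2.53931505, -1.14841582]), 'tvec': array([ 439.50549019, -122.73121211, 2013.75073083])}
side {'fx': 438.05994194204595, 'fy': 438.05994194204595, 'cx': 315.78256330481196, 'cy': 240.8871452171217, 'rvec': array([ 2.21736013, -0.8397287 ,  0.37869623]), 'tvec': array([-404.00614445,  302.59037581,  888.87470154])}
{'fx': 371.64829954431775, 'fy': 371.64829954431775, 'cx': 319.698332301921, 'cy': 241.5963405400712, 'rvec': array([-2.37050929, -1.73960537, -0.20573889]), 'tvec': array([-573.83425594,  -25.34148094,  389.64677485])}
```

View pics/scene0.png

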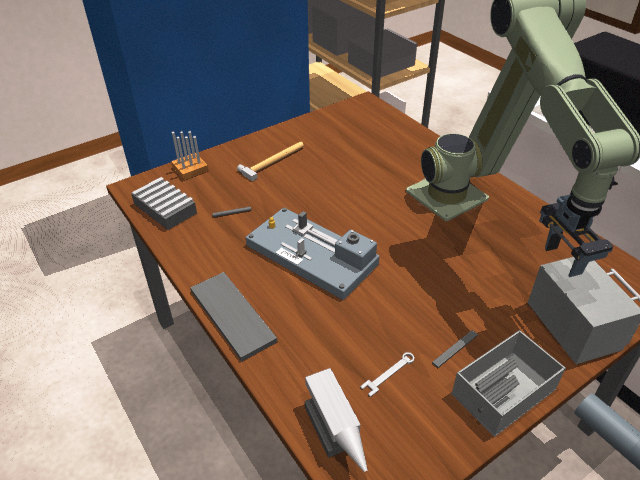

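View pics/side0.png

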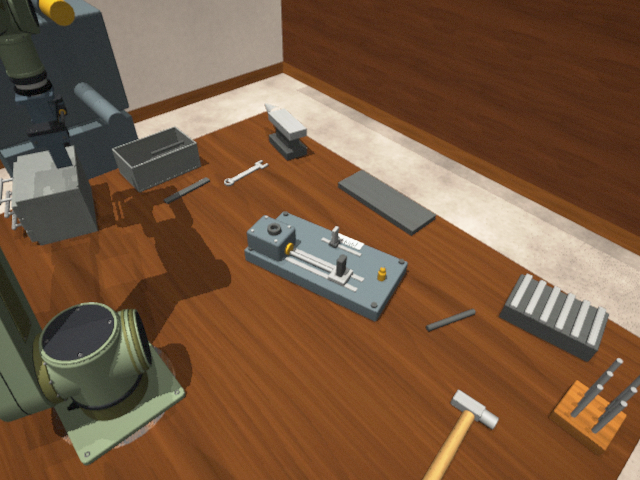

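The scene view shows the unit at about (312,250): housing at (355,245), handle post at (302,222), pointer at (300,245). The side view shows it at about (325,262): handle at (342,266), pointer at (335,238). I'll enlarge both.

```bash
python3 - <<'E'
import cv2
a=cv2.imread("pics/scene0.png")[200:305,240:390]; cv2.imwrite("pics/sc.png",cv2.resize(a,None,fx=5,fy=5,interpolation=cv2.INTER_CUBIC))
a=cv2.imread("pics/side0.png")[205:323,240:410]; cv2.imwrite("pics/sd.png",cv2.resize(a,None,fx=4.7,fy=4.7,interpolation=cv2.INTER_CUBIC))
E
```

```text
(no output)
```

View pics/sc.png

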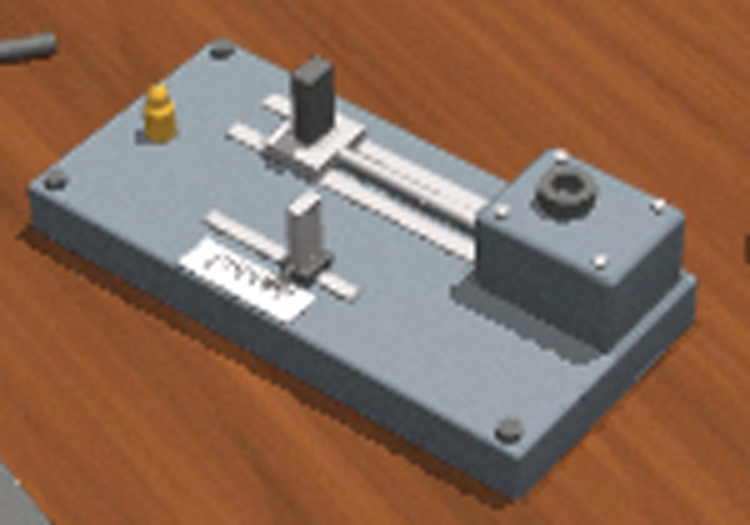

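View pics/sd.png

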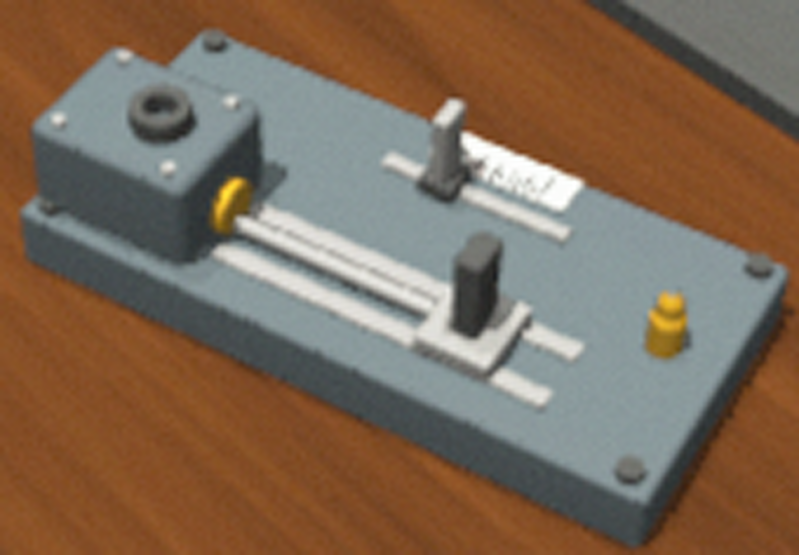

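```bash
cat >h.py <<'E'
import numpy as np, cv2
from scipy.optimize import least_squares
from scipy.spatial.transform import Rotation as R
from workcell import *
def proj(c,P):
    return cv2.projectPoints(np.array(P,float),c["rvec"],c["tvec"],np.array([[c["fx"],0,c["cx"]],[0,c["fy"],c["cy"]],[0,0,1]]),None)[0][:,0]
def w(p,P):
    P=np.array(P,float);a=p[2];c,s=np.cos(a),np.sin(a)
    return np.c_[p[0]+c*P[:,0]-s*P[:,1],p[1]+s*P[:,0]+c*P[:,1],P[:,2]]
E
python3 - <<'E'
from h import *
S=[(92.5,-170,40,30,190),(92.5,210,40,517,455),(-92.5,210,40,695,280),(0,205,99,608,287),(-80,105,99,555,152),(0,105,99,478,215),(-80,205,99,684,215)]
D=[(-80,205,99,35,130),(0,205,99,120,50),(0,105,99,258,105),(-80,105,99,183,190),(-92.5,-170,40,640,500),(92.5,-170,40,787,275),(-92.5,210,40,25,210)]
S=np.array(S,float);D=np.array(D,float)
cs,cd=camera_info("scene"),camera_info("side")
s_px=lambda u:np.array(u)/5+[240,200]
d_px=lambda u:np.array(u)/4.7+[240,205]
def res(p):
    h,q=p[3:5]
    A=np.r_[S[:,:3],[[-40,h,106],[50,q,97]]];B=np.r_[D[:,:3],[[-40,h,106],[50,q,97]]]
    a=proj(cs,w(p,A))-s_px(np.r_[S[:,3:],[[314,66],[305,200]]])
    b=proj(cd,w(p,B))-d_px(np.r_[D[:,3:],[[485,240],[452,104]]])
    return np.r_[a,b].ravel()
best=min((least_squares(res,[400,100,t,0,20],loss="soft_l1",f_scale=1.) for t in np.arange(-3,3,.7)),key=lambda r:r.cost)
p=best.x;print(p,np.degrees(p[2]),best.cost);print(res(p).reshape(-1,2).round(1))
print(w(p,[[-40,p[3],106],[50,p[4],97],[72,-30,52]]))
for n in("qpos","ee_pos","ee_rot","time_s"):print(state()[n])
E
```

```text
[ 5.56142419e+02 -4.36548283e+01  2.96608660e-01 -4.76858414e+01
  1.97992883e+01] 16.994424377373765 21.347041999538877
[[-1.3 -2.2]
 [-0.2  0.1]
 [ 0.8 -1.1]
 [-0.1 -0.3]
 [-1.6 -2.2]
 [-2.2 -0.5]
 [ 0.4 -1. ]
 [-1.2  0.1]
 [-1.1  0.1]
 [-2.2 -2.7]
 [-1.4 -3.3]
 [ 1.4 -1.3]
 [-0.6 -0.5]
 [ 0.4  0.7]
 [ 0.6 -2. ]
 [-2.5 -0.8]
 [-1.3  0.9]
 [-0.8  0.3]]
[[ 531.82664397 -100.94952738  106.        ]
 [ 598.17217016  -10.10617939   97.        ]
 [ 633.766769    -51.3007621    52.        ]]
[ 7.14472728e+01  1.83437867e+01  8.96894498e+01 -1.10906286e-03
  7.20469117e+01 -1.14438064e+00]
[171.89477727 548.29643126 213.31392908]
[-1.79919847e+02 -5.46338250e-04  1.62591996e+02]
0.15
```

Request:
move_arm --motion '[[60, [0, 0, 0.5], [0, 0, -1]], [60, [0.4, -0.72, 0.5], [0, 0, -1]], [60, [0.4, -0.72, 0.5], [0, 0, -1]], [60, [0.4, -0.72, 0], [0, 0, -1]], [60, [0.4, -0.72, 0], [0, 0, -1]], [60, [0.4, -0.72, 0], [0, 0, -1]], [60, [0.4, -0.72, 0], [0, 0, -1]], [60, [0.4, -0.72, 0], [0, 0, -1]], [60, [0.4, -0.72, 0], [0, 0, -1]], [60, [0.4, -0.72, 0], [0, 0, -1]], [60, [0.4, -0.72, 0], [0, 0, -1]], [60, [0.4, -0.72, 0], [0, 0, -1]], [60, [0.4, -0.72, 0], [0, 0, -1]], [60, [0.4, -0.72, 0], [0, 0, -1]], [60, [0.4, -0.72, 0], [0, 0, -1]], [60, [0.4, -0.72, 0], [0, 0, -1]], [60, [0.4, -0.72, 0], [0, 0, -1]], [60, [0.4, -0.72, 0], [0, 0, -1]]]' --grip_force 15

```text
time_s: 1.65
ee_pos: [342.2, 241.6, 251.3]
ee_rot: [-180.0, 0.0, 90.4]
force: [1.1, -0.1, -0.6]
gripper_width: 60.1
gripper_force: 0.0
```

Request:
move_arm --motion '[[60, [0.4, -0.72, 0], [0, 0, -1]], [60, [0.4, -0.72, 0], [0, 0, -1]], [60, [0.4, -0.72, 0], [0, 0, -1]], [60, [0.4, -0.72, 0], [0, 0, -1]], [60, [0.4, -0.72, 0], [0, 0, -1]], [60, [0.4, -0.72, 0], [0, 0, -1]], [60, [0.4, -0.72, 0], [0, 0, -1]], [60, [0.4, -0.72, 0], [0, 0, -1]], [60, [0.4, -0.72, 0], [0, 0, -1]], [60, [0.4, -0.72, 0], [0, 0, -1]], [60, [0.4, -0.72, 0], [0, 0, -1]], [60, [0.4, -0.72, 0], [0, 0, -1]], [60, [0.4, -0.72, 0], [0, 0, -1]], [60, [0.4, -0.72, 0], [0, 0, -1]], [60, [0.4, -0.72, 0], [0, 0, -1]], [60, [0.4, -0.72, 0], [0, 0, -1]], [60, [0.4, -0.72, 0], [0, 0, -1]], [60, [0.4, -0.72, 0], [0, 0, -1]], [60, [0.2, -0.36, 0], [0, 0, -0.4]], [60, [0, 0, 0], [0, 0, 0]]]'

```text
time_s: 3.32
ee_pos: [527.6, -91.7, 250.9]
ee_rot: [180.0, 0.0, 16.9]
force: [-0.8, -0.2, 0.1]
gripper_width: 59.6
gripper_force: 0.0
```

```bash
python3 - <<'E'
from h import *
print(state()); c=camera_info("wrist");print(c);cv2.imwrite("pics/w1.png",grab_frame("wrist"))
import json;json.dump({k:np.array(v).tolist() for k,v in c.items()},open("w1.json","w"))
E
```

```text
{'time_s': 3.3167, 'qpos': array([-1.10794327e+01,  1.35143881e+01,  9.10397823e+01, -2.50434022e-02,
        7.54753858e+01,  6.20374657e+01]), 'qvel': array([ 1.76222774, -1.37152399,  1.72103442,  1.5322979 ,  1.14425477,
       -1.1247807 ]), 'effort': array([ -0.74583465, -36.9203639 , -24.05588329,  -0.05711882,
        -0.08896964,   0.12066966]), 'ee_pos': array([527.61388128, -91.74336715, 250.87042795]), 'ee_rot': array([1.79992449e+02, 3.74727240e-02, 1.68893862e+01]), 'force': array([-0.82393207, -0.2320138 ,  0.1204186 ]), 'torque': array([-0.07205276,  0.14465286,  0.01945205]), 'gripper_force': 0.0, 'gripper_width': 59.590927256568364}
{'fx': 371.64829954431775, 'fy': 371.64829954431775, 'cx': 319.698332301921, 'cy': 241.5963405400712, 'rvec': array([-2.35990904,  1.75197966,  0.21313369]), 'tvec': array([-240.28602754,  428.05328161,  539.20526372])}
```

View pics/w1.png

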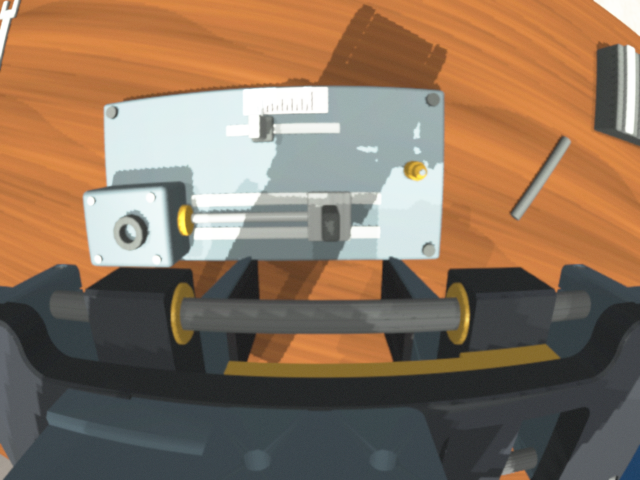

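The wrist picture shows the whole unit: handle post at (330,222), pointer fin at (263,126), scale at (285,100), housing at (137,225). I'll enlarge it for a finer fit.

```bash
python3 - <<'E'
import cv2
a=cv2.imread("pics/w1.png")[75:275,80:446]; cv2.imwrite("pics/w1c.png",cv2.resize(a,None,fx=2.18,fy=2.18,interpolation=cv2.INTER_CUBIC))
E
```

```text
(no output)
```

View pics/w1c.png

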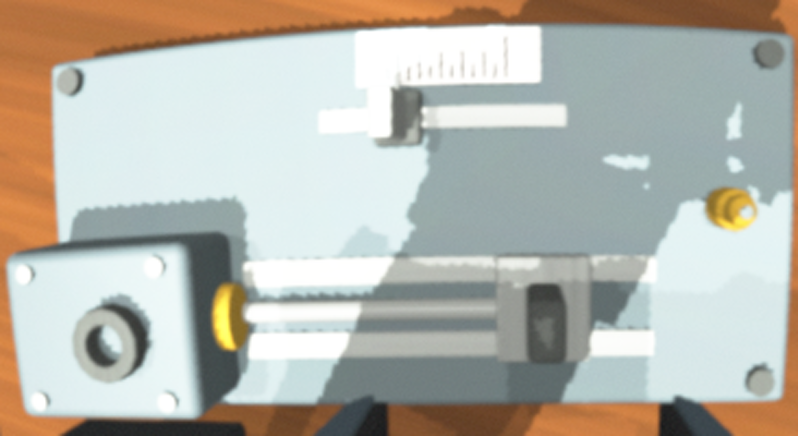

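```bash
cat >>h.py <<'E'
def projw(c,P):
    q=R.from_rotvec(c["rvec"]).apply(np.array(P,float))+np.array(c["tvec"])
    r=np.hypot(q[:,0],q[:,1]);k=c["fx"]*np.arctan2(r,q[:,2])/r
    return np.c_[c["cx"]+k*q[:,0],c["cy"]+k*q[:,1]]
E
python3 - <<'E'
from h import *
import json
c=json.load(open("w1.json"))
W=np.array([(92.5,210,40,53,65),(92.5,-170,40,793,35),(-92.5,-170,40,782,402),(0,205,99,8,257),(0,105,99,185,243),(-80,105,99,200,415),(-80,205,99,30,418)],float)
pv=np.r_[W[:,3:],[[545,337],[380,112],[506,65]]]/2.18+[80,75]
def res(p):
    A=np.r_[W[:,:3],[[-40,p[3],106],[50,p[4],97],[74,p[5],41]]]
    return (projw(c,w(p,A))-pv).ravel()
b=least_squares(res,[556,-43,.3,-48,20,-30],loss="soft_l1");p=b.x
print(p,np.degrees(p[2]));print(res(p).reshape(-1,2).round(1));print(w(p,[[-40,p[3],106],[50,p[4],97]]))
E
```

```text
[ 5.55558010e+02 -4.41865617e+01  3.02001261e-01 -4.57505763e+01
  1.91590934e+01 -3.01773239e+01] 17.303397675277747
[[-2.3  1.4]
 [ 1.7  0.6]
 [ 1.3  2.2]
 [-4.  -1.2]
 [ 0.  -0.6]
 [ 0.8  3.8]
 [-4.2  0.9]
 [-0.  -1.7]
 [-0.  -1. ]
 [-0.  -0.3]]
[[530.97594589 -99.76387129 106.        ]
 [597.59665073 -11.02297368  97.        ]]
```

Request:
move_arm --motion '[[60, [0.16, -0.34, -0.5], [0, 0, 0]], [60, [0, 0, -1], [0, 0, 0]], [60, [0, 0, -1], [0, 0, 0]], [60, [0, 0, -1], [0, 0, 0]], [60, [0, 0, -1], [0, 0, 0]], [60, [0, 0, -1], [0, 0, 0]], [60, [0, 0, -1], [0, 0, 0]], [60, [0, 0, -0.5], [0, 0, 0]], [60, [0, 0, 0], [0, 0, 0]], [60, [0, 0, 0], [0, 0, 0]], [60, [0, 0, 0], [0, 0, 0]]]'

```text
time_s: 4.28
ee_pos: [531.7, -98.3, 77.7]
ee_rot: [180.0, -0.1, 17.1]
force: [0.1, -0.3, 0.2]
gripper_width: 59.9
gripper_force: 0.0
```

Request:
move_arm --motion '[[40, [0, 0, 0], [0, 0, 0]], [30, [0, 0, 0], [0, 0, 0]], [26, [0, 0, 0], [0, 0, 0]], [24, [0, 0, 0], [0, 0, 0]], [22, [0, 0, 0], [0, 0, 0]], [20, [0, 0, 0], [0, 0, 0]], [18, [0, 0, 0], [0, 0, 0]], [14, [0, 0, 0], [0, 0, 0]], [10, [0, 0, 0], [0, 0, 0]], [10, [0, 0, 0], [0, 0, 0]], [10, [0, 0, 0], [0, 0, 0]], [10, [0, 0, 0], [0, 0, 0]]]' --grip_force 10

```text
time_s: 5.28
ee_pos: [531.1, -98.9, 76.6]
ee_rot: [180.0, -0.0, 17.0]
force: [0.0, -0.4, 0.6]
gripper_width: 15.8
gripper_force: 10.0
```

Request:
move_arm --motion '[[10, [0.012, -0.038, 0], [0, 0, 0]], [10, [0.012, -0.038, 0], [0, 0, 0]], [10, [0, 0, 0], [0, 0, 0]], [10, [0, 0, 0], [0, 0, 0]]]'

```text
time_s: 5.62
ee_pos: [531.6, -100.6, 76.5]
ee_rot: [-180.0, -0.0, 17.0]
force: [-0.9, 0.6, 2.3]
gripper_width: 16.2
gripper_force: 10.0
```

Request:
move_arm --motion '[[10, [0.012, -0.038, 0], [0, 0, 0]], [10, [0.012, -0.038, 0], [0, 0, 0]], [10, [0, 0, 0], [0, 0, 0]], [10, [0, 0, 0], [0, 0, 0]]]'

```text
time_s: 5.95
ee_pos: [532.2, -102.8, 76.5]
ee_rot: [180.0, 0.0, 17.0]
force: [-1.1, -0.4, 2.8]
gripper_width: 16.2
gripper_force: 10.0
```

Request:
move_arm --motion '[[10, [0.012, -0.038, 0], [0, 0, 0]], [10, [0.012, -0.038, 0], [0, 0, 0]], [10, [0, 0, 0], [0, 0, 0]], [10, [0, 0, 0], [0, 0, 0]]]'

```text
time_s: 6.28
ee_pos: [532.7, -104.3, 76.5]
ee_rot: [-180.0, 0.0, 17.0]
force: [-1.2, 2.1, 4.3]
gripper_width: 16.0
gripper_force: 10.0
```

Request:
move_arm --motion '[[10, [0.012, -0.038, 0], [0, 0, 0]], [10, [0, 0, 0], [0, 0, 0]], [10, [0, 0, 0], [0, 0, 0]]]'

```text
time_s: 6.53
ee_pos: [532.8, -104.7, 76.5]
ee_rot: [-179.9, 0.0, 17.0]
force: [-1.5, 5.1, 5.6]
gripper_width: 16.0
gripper_force: 10.0
```

Request:
move_arm --motion '[[10, [0.006, -0.019, 0], [0, 0, 0]], [10, [0, 0, 0], [0, 0, 0]], [10, [0, 0, 0], [0, 0, 0]], [10, [0, 0, 0], [0, 0, 0]]]'

```text
time_s: 6.87
ee_pos: [532.8, -104.8, 76.5]
ee_rot: [-179.9, 0.0, 17.0]
force: [-2.2, 6.1, 4.8]
gripper_width: 16.2
gripper_force: 10.0
```

Request:
move_arm --motion '[[10, [0, 0, 0], [0, 0, 0]], [10, [0, 0, 0], [0, 0, 0]]]'

```text
time_s: 7.03
ee_pos: [532.9, -104.7, 76.5]
ee_rot: [-179.9, 0.0, 17.0]
force: [-1.3, 5.4, 5.6]
gripper_width: 15.9
gripper_force: 10.0
```

Request:
move_arm --motion '[[10, [-0.021, 0.07, 0], [0, 0, 0]], [10, [-0.021, 0.07, 0], [0, 0, 0]], [10, [-0.021, 0.07, 0], [0, 0, 0]], [10, [-0.021, 0.07, 0], [0, 0, 0]], [10, [-0.021, 0.07, 0], [0, 0, 0]], [10, [-0.021, 0.07, 0], [0, 0, 0]], [10, [0, 0, 0], [0, 0, 0]], [10, [0, 0, 0], [0, 0, 0]]]'

```text
time_s: 7.7
ee_pos: [529.9, -95.2, 76.5]
ee_rot: [-180.0, 0.0, 17.0]
force: [-2.2, -0.5, 4.4]
gripper_width: 15.9
gripper_force: 10.0
```

Request:
move_arm --motion '[[10, [-0.012, 0.038, 0], [0, 0, 0]], [10, [-0.012, 0.038, 0], [0, 0, 0]], [10, [0, 0, 0], [0, 0, 0]], [10, [0, 0, 0], [0, 0, 0]]]'

```text
time_s: 8.03
ee_pos: [529.4, -93.5, 76.5]
ee_rot: [-180.0, 0.0, 17.0]
force: [-3.7, -1.5, 5.6]
gripper_width: 16.2
gripper_force: 10.0
```

Request:
move_arm --motion '[[10, [-0.018, 0.038, 0], [0, 0, 0]], [10, [-0.018, 0.038, 0], [0, 0, 0]], [10, [0, 0, 0], [0, 0, 0]], [10, [0, 0, 0], [0, 0, 0]]]'

```text
time_s: 8.37
ee_pos: [528.8, -91.5, 76.5]
ee_rot: [180.0, -0.0, 17.0]
force: [-1.9, -0.3, 4.5]
gripper_width: 15.8
gripper_force: 10.0
```

Request:
move_arm --motion '[[10, [-0.014, 0.038, 0], [0, 0, 0]], [10, [-0.014, 0.038, 0], [0, 0, 0]], [10, [0, 0, 0], [0, 0, 0]], [10, [0, 0, 0], [0, 0, 0]]]'

```text
time_s: 8.7
ee_pos: [528.1, -89.5, 76.5]
ee_rot: [180.0, -0.0, 17.0]
force: [-1.6, -0.3, 3.9]
gripper_width: 15.9
gripper_force: 10.0
```

Request:
move_arm --motion '[[10, [-0.013, 0.038, 0], [0, 0, 0]], [10, [-0.013, 0.038, 0], [0, 0, 0]], [10, [0, 0, 0], [0, 0, 0]], [10, [0, 0, 0], [0, 0, 0]]]'

```text
time_s: 9.03
ee_pos: [527.5, -87.6, 76.5]
ee_rot: [-180.0, -0.0, 17.0]
force: [0.6, -0.6, 4.2]
gripper_width: 16.3
gripper_force: 10.0
```

Request:
move_arm --motion '[[10, [-0.012, 0.038, 0], [0, 0, 0]], [10, [-0.012, 0.038, 0], [0, 0, 0]], [10, [0, 0, 0], [0, 0, 0]], [10, [0, 0, 0], [0, 0, 0]]]'

```text
time_s: 9.37
ee_pos: [526.9, -85.8, 76.5]
ee_rot: [180.0, -0.0, 17.0]
force: [1.1, 0.6, 3.2]
gripper_width: 15.9
gripper_force: 10.0
```

Request:
move_arm --motion '[[10, [-0.012, 0.038, 0], [0, 0, 0]], [10, [-0.012, 0.038, 0], [0, 0, 0]], [10, [0, 0, 0], [0, 0, 0]], [10, [0, 0, 0], [0, 0, 0]]]'

```text
time_s: 9.7
ee_pos: [526.3, -83.8, 76.5]
ee_rot: [180.0, -0.0, 17.0]
force: [2.3, 0.8, 3.8]
gripper_width: 16.2
gripper_force: 10.0
```

Request:
move_arm --motion '[[10, [-0.01, 0.038, 0], [0, 0, 0]], [10, [-0.01, 0.038, 0], [0, 0, 0]], [10, [0, 0, 0], [0, 0, 0]], [10, [0, 0, 0], [0, 0, 0]]]'

```text
time_s: 10.03
ee_pos: [525.8, -81.9, 76.5]
ee_rot: [-180.0, -0.0, 17.0]
force: [3.1, 0.7, 2.8]
gripper_width: 16.4
gripper_force: 10.0
```

Request:
move_arm --motion '[[10, [-0.01, 0.038, 0], [0, 0, 0]], [10, [-0.01, 0.038, 0], [0, 0, 0]], [10, [0, 0, 0], [0, 0, 0]], [10, [0, 0, 0], [0, 0, 0]]]'

```text
time_s: 10.37
ee_pos: [525.4, -80.7, 76.5]
ee_rot: [179.9, -0.0, 17.0]
force: [3.3, -3.2, 1.6]
gripper_width: 16.4
gripper_force: 10.0
```

Request:
move_arm --motion '[[10, [-0.009, 0.03, 0], [0, 0, 0]], [10, [0, 0, 0], [0, 0, 0]], [10, [0, 0, 0], [0, 0, 0]], [10, [0, 0, 0], [0, 0, 0]]]'

```text
time_s: 10.7
ee_pos: [525.3, -80.4, 76.5]
ee_rot: [179.9, -0.0, 17.0]
force: [3.4, -4.7, 1.1]
gripper_width: 15.5
gripper_force: 10.0
```

Request:
move_arm --motion '[[10, [0, 0, 0], [0, 0, 0]], [10, [0, 0, 0], [0, 0, 0]]]'

```text
time_s: 10.87
ee_pos: [525.3, -80.4, 76.5]
ee_rot: [179.9, -0.0, 17.0]
force: [3.3, -4.5, 1.1]
gripper_width: 15.9
gripper_force: 10.0
```

Request:
move_arm --motion '[[10, [0.022, -0.08, 0], [0, 0, 0]], [10, [0.022, -0.08, 0], [0, 0, 0]], [10, [0.022, -0.08, 0], [0, 0, 0]], [10, [0.022, -0.08, 0], [0, 0, 0]], [10, [0.022, -0.08, 0], [0, 0, 0]], [10, [0.022, -0.08, 0], [0, 0, 0]], [10, [0, 0, 0], [0, 0, 0]], [10, [0, 0, 0], [0, 0, 0]], [10, [0, 0, 0], [0, 0, 0]]]'

```text
time_s: 11.62
ee_pos: [528.8, -91.7, 76.5]
ee_rot: [180.0, -0.1, 17.0]
force: [4.4, 0.7, 1.1]
gripper_width: 15.9
gripper_force: 10.0
```

Request:
move_arm --motion '[[20, [0, 0, 0], [0, 0, 0]], [30, [0, 0, 0], [0, 0, 0]], [50, [0, 0, 0], [0, 0, 0]], [50, [0, 0, 0], [0, 0, 0]], [50, [0, 0, 0], [0, 0, 0]], [50, [0, 0, 0.5], [0, 0, 0]], [50, [0, 0, 1], [0, 0, 0]], [50, [0, 0, 1], [0, 0, 0]], [50, [0, 0, 1], [0, 0, 0]], [50, [0, 0, 0], [0, 0, 0]]]'

```text
time_s: 12.45
ee_pos: [530.9, -92.1, 168.8]
ee_rot: [179.7, -0.5, 17.0]
force: [1.7, -1.0, 0.3]
gripper_width: 49.9
gripper_force: 0.0
```

Request:
move_arm --motion '[[50, [0.54, 0.656, 0], [0, 0, 0]], [50, [0.54, 0.656, 0], [0, 0, 0]], [50, [0.54, 0.656, 0], [0, 0, 0]], [50, [0.54, 0.656, 0], [0, 0, 0]], [50, [0.54, 0.656, 0], [0, 0, 0]], [50, [0, 0, -0.6], [0, 0, 0]], [50, [0, 0, -0.6], [0, 0, 0]], [50, [0, 0, 0], [0, 0, 0]], [50, [0, 0, 0], [0, 0, 0]], [50, [0, 0, 0], [0, 0, 0]]]'

```text
time_s: 13.28
ee_pos: [595.7, -9.7, 134.2]
ee_rot: [180.0, -0.0, 17.0]
force: [0.3, -0.4, 0.3]
gripper_width: 50.2
gripper_force: 0.0
```

```bash
python3 - <<'E'
from h import *
import json
c=camera_info("wrist");f=grab_frame("wrist");cv2.imwrite("pics/w2.png",f)
json.dump({k:np.array(v).tolist() for k,v in c.items()},open("w2.json","w"))
p=[555.558,-44.187,.2985]
q=projw(c,w(p,[[50,19.2,97],[72,-30,41],[72,25,41]]));print(state()["ee_pos"],q)
a=f[60:300,170:470]; cv2.imwrite("pics/w2c.png",cv2.resize(a,None,fx=2.5,fy=2.5,interpolation=cv2.INTER_CUBIC))
E
```

```text
[595.9764354   -9.73750752 134.64172438] [[323.60090807 264.58340195]
 [390.55300315 211.92697783]
 [314.65655477 211.82023083]]
```

View pics/w2c.png

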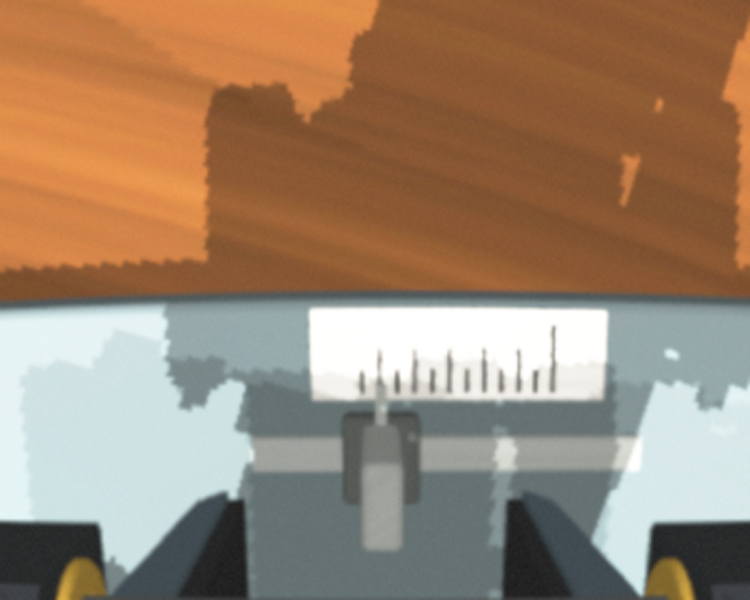

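The crop shows the scale clearly: zero mark at column 553.5, 3.48 px/mm. The beak is at column 381, so the reading is about 49.6, inside the stated 42 to 54. The fin lies between the fingers. Free play measured about 24.3 mm.

Request:
move_arm --motion '[[50, [0.05, -0.02, -0.86], [0, 0, 0]], [50, [0, 0, -0.86], [0, 0, 0]], [50, [0, 0, -0.86], [0, 0, 0]], [40, [0, 0, 0], [0, 0, 0]], [30, [0, 0, 0], [0, 0, 0]], [22, [0, 0, 0], [0, 0, 0]], [18, [0, 0, 0], [0, 0, 0]], [16, [0, 0, 0], [0, 0, 0]], [14, [0, 0, 0], [0, 0, 0]], [12, [0, 0, 0], [0, 0, 0]], [10, [0, 0, 0], [0, 0, 0]], [6, [0, 0, 0], [0, 0, 0]], [6, [0, 0, 0], [0, 0, 0]], [6, [0, 0, 0], [0, 0, 0]]]' --grip_force 8

```text
time_s: 14.5
ee_pos: [597.3, -10.3, 70.0]
ee_rot: [179.9, -0.1, 17.0]
force: [-0.4, -1.6, 3.6]
gripper_width: 10.2
gripper_force: 8.0
```

```bash
python3 - <<'E'
from h import *
s=state();print(s["ee_pos"],s["force"]);f=grab_frame("wrist");cv2.imwrite("pics/w3.png",f)
a=f[20:260,170:470]; cv2.imwrite("pics/w3c.png",cv2.resize(a,None,fx=2.5,fy=2.5,interpolation=cv2.INTER_CUBIC))
E
```

```text
[597.30919227 -10.25661364  70.03678646] [-0.37510882 -1.55717397  3.62501346]
```

View pics/w3c.png

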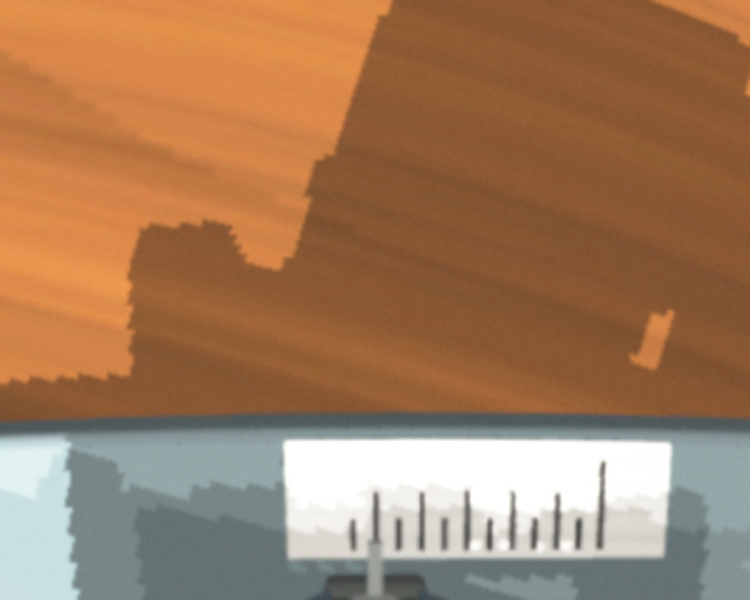

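Gripped: the beak at column 375 sits on the 50 mark (zero at 602), so the reading is about 50.0. I'll slide it 25.7 mm towards -y.

Request:
move_arm --motion '[[6, [0.038, -0.123, 0], [0, 0, 0]], [6, [0.038, -0.123, 0], [0, 0, 0]], [6, [0.038, -0.123, 0], [0, 0, 0]], [6, [0.038, -0.123, 0], [0, 0, 0]], [6, [0.038, -0.123, 0], [0, 0, 0]], [6, [0.038, -0.123, 0], [0, 0, 0]], [6, [0.038, -0.123, 0], [0, 0, 0]], [6, [0.038, -0.123, 0], [0, 0, 0]], [6, [0, 0, 0], [0, 0, 0]], [6, [0, 0, 0], [0, 0, 0]], [6, [0, 0, 0], [0, 0, 0]]]'

```text
time_s: 15.47
ee_pos: [604.9, -34.7, 70.0]
ee_rot: [180.0, -0.1, 17.0]
force: [-0.8, -0.6, 5.1]
gripper_width: 9.8
gripper_force: 8.0
```

Request:
move_arm --motion '[[16, [0, 0, 0], [0, 0, 0]], [30, [0, 0, 0], [0, 0, 0]], [50, [0, 0, 0], [0, 0, 0]], [50, [0, 0, 0], [0, 0, 0]], [50, [0, 0, 0], [0, 0, 0]], [50, [0, 0, 0.6], [0, 0, 0]], [50, [0, 0, 1], [0, 0, 0]], [50, [0, 0, 1], [0, 0, 0]], [50, [0, 0, 1], [0, 0, 0]], [50, [0, 0, 0], [0, 0, 0]], [50, [0, 0, 0], [0, 0, 0]], [50, [0, 0, 0], [0, 0, 0]]]'

```text
time_s: 16.47
ee_pos: [603.9, -34.5, 158.8]
ee_rot: [-180.0, 0.1, 17.0]
force: [-0.3, 0.7, -0.2]
gripper_width: 49.8
gripper_force: 0.0
```

```bash
python3 - <<'E'
from h import *
s=state();print(s["ee_pos"],s["force"]);f=grab_frame("wrist");cv2.imwrite("pics/w4.png",f)
a=f[60:300,170:470]; cv2.imwrite("pics/w4c.png",cv2.resize(a,None,fx=2.5,fy=2.5,interpolation=cv2.INTER_CUBIC))
E
```

```text
[603.86869078 -34.53157985 158.76803484] [-0.2878964   0.69364441 -0.15888948]
```

View pics/w4c.png

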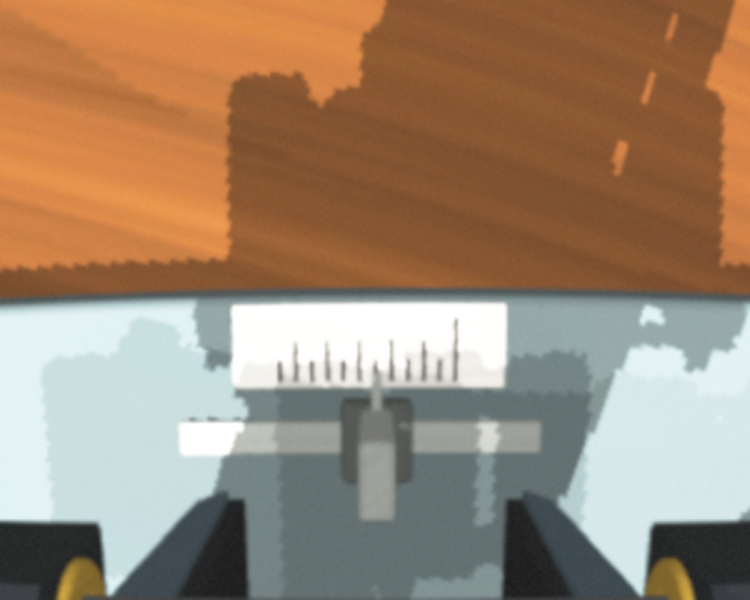

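The beak, at column 376.5 with the zero mark at 456 and 3.22 px/mm, reads about 24.6 mm. That matches the 24.3 mm measured. The handle was left mid-play and the arm is clear.

```bash
python3 -c "
from workcell import *
print(job_done())"
```

```text
the job is handed in; nothing more can be done
None
```

I measured the coupling's free play at about 24.3 mm and set the pointer to about 24.5 mm. The handle is released near mid-play with the arm clear, and I handed the job in at about 16.5 s; it returned no verdict.

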